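Sift the monitor-mount spacers out of the levelling pads

TASK

Pick up the sieve by its blue handle and, holding it level above the white tray, shake it side to side until all five small brass spacers have fallen through into the tray and only the three large black pads are left in the sieve. Then set the sieve down upright in the middle of the round cork mat, with the pads still in it, and let go. Do not touch the spacers or pads with the gripper, and leave the other things on the desk where they are.

Things in the scene. Friction and masses are not known exactly. Their poses are not given: they have to be found in the camera images.
- sieve: Open rectangular steel sieve, 134 x 126 mm (x, y), walls 45 mm high and 4 mm thick, about 0.32 kg empty, standing on its wall edges. Origin: centre of its underside; z up, x along the handle bar. Shaken along its y harder than about 4 m/s2, the smooth pieces (friction about 0.3) slide off the ledges into the openings; gentle carrying leaves them in place.
- sieve_floor (a point): Centre of the sieve floor's top face, 12 mm above the sieve's underside. Floor inside the walls: 126 (x) by 118 mm (y). The middle 74 mm of the width is a mesh of 4 mm wires with 22 mm square openings; along each long wall (the -y and +y sides) runs a solid ledge 22 mm wide. At the start the spacers lie on the ledges, the pads on the mesh.
- sieve_handle (a point): Centre of the blue handle bar that bridges the sieve along its x, 105 mm above its underside. The bar is 140 mm long, 14 mm thick (along the sieve's y) and 20 mm high, on a 16 mm wide upright at each end; 50 mm free between bar and wall tops. Grip it at the middle from above, fingers closing along the sieve's y.
- tray: White open square tray, 220 x 220 mm outside, 45 mm high, walls and floor 5 mm thick, fixed to the desk. Origin: centre of its underside, z up, x and y along its sides.
- mat: Round cork mat, 190 mm across, 4 mm thick, fixed to the desk. Origin: centre of its underside; its top is 4 mm higher.
- spacer1: Small brass spacer, a solid cylinder 14 mm across and 9 mm high, 12 g. Origin: centre of its underside as it stands at the start (it may turn over when it falls). Passes through the sieve's openings.
- spacer2: Small brass spacer, a solid cylinder 14 mm across and 9 mm high, 12 g. Origin: centre of its underside as it stands at the start (it may turn over when it falls). Passes through the sieve's openings.
- spacer3: Small brass spacer, a solid cylinder 14 mm across and 9 mm high, 12 g. Origin: centre of its underside as it stands at the start (it may turn over when it falls). Passes through the sieve's openings.
- spacer4: Small brass spacer, a solid cylinder 14 mm across and 9 mm high, 12 g. Origin: centre of its underside as it stands at the start (it may turn over when it falls). Passes through the sieve's openings.
- spacer5: Small brass spacer, a solid cylinder 14 mm across and 9 mm high, 12 g. Origin: centre of its underside as it stands at the start (it may turn over when it falls). Passes through the sieve's openings.
- pad1: Large black levelling pad, a disc 34 mm across and 10 mm high, 15 g. Origin: centre of its underside. Too large for the sieve's openings.
- pad2: Large black levelling pad, a disc 34 mm across and 10 mm high, 15 g. Origin: centre of its underside. Too large for the sieve's openings.
- pad3: Large black levelling pad, a disc 34 mm across and 10 mm high, 15 g. Origin: centre of its underside. Too large for the sieve's openings.
- mug: Bystander: blue ceramic mug, 76 mm across, 90 mm high, handle at its +y side. Origin: centre of its underside.
- stapler: Bystander: red and black stapler, 130 x 36 x 42 mm, lying along its x. Origin: centre of its underside.
- phone: Bystander: black mobile phone lying flat, 150 x 72 x 9 mm, long side along its x. Origin: centre of its underside.
- marker: Bystander: white marker with a blue cap, about 133 x 18 x 18 mm, lying along its x. Origin: underside, near its middle.
- tape: Bystander: ring of yellow tape lying flat, 90 mm across, 18 mm high. Origin: centre of its underside.
Things that resemble listed ones, but are neither listed nor needed, are in the scene too. Of the things that look like the sieve, the smaller one is meant.

How it is judged (in metres and radians):
On the way, in this order (a step that is already met when the one before it is completed fails the run):
1. the sieve is held above the tray (underside at least 30 mm above the desk, centre within 90 mm of the tray's centre) (horizontal distance between sieve and tray below 0.09 m and height (world z) of sieve above 0.03 m), for 0.1 s.
2. all five spacers are in the tray while the sieve is still held above it (all of step 1 and x of spacer1 in the frame of tray between -0.105 and 0.105 m and y of spacer1 in the frame of tray between -0.105 and 0.105 m and z of spacer1 in the frame of tray between 0 and 0.035 m and x of spacer2 in the frame of tray between -0.105 and 0.105 m and y of spacer2 in the frame of tray between -0.105 and 0.105 m and z of spacer2 in the frame of tray between 0 and 0.035 m and x of spacer3 in the frame of tray between -0.105 and 0.105 m and y of spacer3 in the frame of tray between -0.105 and 0.105 m and z of spacer3 in the frame of tray between 0 and 0.035 m and x of spacer4 in the frame of tray between -0.105 and 0.105 m and y of spacer4 in the frame of tray between -0.105 and 0.105 m and z of spacer4 in the frame of tray between 0 and 0.035 m and x of spacer5 in the frame of tray between -0.105 and 0.105 m and y of spacer5 in the frame of tray between -0.105 and 0.105 m and z of spacer5 in the frame of tray between 0 and 0.035 m), for 0.2 s.
At the end, for the whole second after the job is handed in: All five spacers lie in the tray, all three pads lie in the sieve, and the sieve stands upright (within 0.08 rad) and at rest on the cork mat with its centre within 25 mm of the mat's centre (horizontal distance between sieve and mat below 0.025 m and height (world z) of sieve between 0.001 and 0.009 m and angle between sieve's own z axis and vertical below 0.08 rad and linear speed of sieve below 0.02 m/s and x of spacer1 in the frame of tray between -0.105 and 0.105 m and y of spacer1 in the frame of tray between -0.105 and 0.105 m and z of spacer1 in the frame of tray between 0 and 0.035 m and x of spacer2 in the frame of tray between -0.105 and 0.105 m and y of spacer2 in the frame of tray between -0.105 and 0.105 m and z of spacer2 in the frame of tray between 0 and 0.035 m and x of spacer3 in the frame of tray between -0.105 and 0.105 m and y of spacer3 in the frame of tray between -0.105 and 0.105 m and z of spacer3 in the frame of tray between 0 and 0.035 m and x of spacer4 in the frame of tray between -0.105 and 0.105 m and y of spacer4 in the frame of tray between -0.105 and 0.105 m and z of spacer4 in the frame of tray between 0 and 0.035 m and x of spacer5 in the frame of tray between -0.105 and 0.105 m and y of spacer5 in the frame of tray between -0.105 and 0.105 m and z of spacer5 in the frame of tray between 0 and 0.035 m and x of pad1 in the frame of sieve between -0.063 and 0.063 m and y of pad1 in the frame of sieve between -0.059 and 0.059 m and z of pad1 in the frame of sieve between 0.004 and 0.04 m and x of pad2 in the frame of sieve between -0.063 and 0.063 m and y of pad2 in the frame of sieve between -0.059 and 0.059 m and z of pad2 in the frame of sieve between 0.004 and 0.04 m and x of pad3 in the frame of sieve between -0.063 and 0.063 m and y of pad3 in the frame of sieve between -0.059 and 0.059 m and z of pad3 in the frame of sieve between 0.004 and 0.04 m and linear speed of each of spacer1, spacer2, spacer3, spacer4, spacer5, pad1, pad2, pad3 below 0.03 m/s); the robot touches nothing.
It fails at once if the sieve is tipped more than 0.3 rad from level (angle between sieve's own z axis and vertical above 0.3 rad).
It fails at once if the gripper or arm touches a spacer or pad (contact force between any of the fingers, the arm and spacer1 above 0.2 N or contact force between any of the fingers, the arm and spacer2 above 0.2 N or contact force between any of the fingers, the arm and spacer3 above 0.2 N or contact force between any of the fingers, the arm and spacer4 above 0.2 N or contact force between any of the fingers, the arm and spacer5 above 0.2 N or contact force between any of the fingers, the arm and pad1 above 0.2 N or contact force between any of the fingers, the arm and pad2 above 0.2 N or contact force between any of the fingers, the arm and pad3 above 0.2 N).
It fails at once if a bystander is moved more than 20 mm (distance of any of mug, stapler, phone, marker, tape from where it was at the start of the episode above 0.02 m).
It also fails if it takes over 48 s, if anything falls off the work surface, if the arm or the gripper's body presses on something with over 40 N, if the wrist force passes 120 N, or if a joint passes its speed limit or range.

ROBOT

A 7-joint arm with a two-finger parallel gripper is mounted at the origin on the work surface. World frame = base frame: x ahead of the robot, y to its left, z up, the work surface at z = 0. Lengths are in m, angles in degrees, forces in N, time in s.
With the tool pointing down it reaches from about 0.35 to 0.775 m from the base axis. Payload 3.1 kg.
Tool frame: the origin (TCP) lies on the centre line of the jaws, within the pads' length; the fingertips stand 17 mm ahead of it and the grasp point (between the pads) lies 2 mm behind it (robot.tip_reach is the distance from the TCP to the fingertips, in m); z points along the fingers, y is the line along which they close (so a half turn about z gives the same grasp; the last joint's range is limited). The gripper opens to 85 mm and grips with 20 to 120 N. Pads are 22 mm wide; open, the fingers measure 114 mm over their backs; the gripper's body (76 mm by 85 mm) begins 54 mm behind the grasp point. The pads swing forward as they close: fully open they stand 13 mm farther back than shut.
Start: joints at [-79.166, 17.813, 0.802, 86.603, -0.252, 75.585, -1.558], TCP at [0.126, 0.535, 0.218] pointing down, gripper open.
Joint ranges: [-154.91, 154.91], [-16.99, 109.72], [-72.82, 74.43], [7.12, 147.25], [-82.49, 262.49], [11.32, 116.49], [-174.64, 174.64]. Speed limits (degrees/s): [159.86, 159.86, 180, 180, 180, 180, 180].

INTERFACE

Orientations are given as [roll, pitch, yaw] about the fixed x, y, z axes, in that order (R = Rz(yaw) Ry(pitch) Rx(roll)).
In Python, from station import robot, fingers, vision, workorder, recognise gives the robot as it stands. Calls block until the motion is done:
- robot.move_to(position, orientation): joint-space move of the TCP to a pose.
- robot.line_to(position, orientation=None, velocity=0.15, f_stop=None): straight line of the TCP; orientation=None keeps the orientation; velocity is the mean speed in m/s. With f_stop (N) it stops when the force on the tool has changed by that much, and returns True; else False.
- robot.move_j(angles): joint-space move.
- fingers.gripper_to(opening, force=None): opening from 0.0 (shut) to 1.0 (fully open); force is the grip in N (None keeps the last); returns when the fingers have stopped.
- robot.pause(seconds).
- robot.inverse_kinematics(position, orientation): joint angles nearest the present ones, or None.
- vision.grab_frame(name): name is "scene" or "top" or "wrist"; returns the picture (384x512x3 uint8, red, green, blue); there is no depth.
- vision.calibration(name): a dict with "mtx" (3x3 intrinsics, pixels), "extrinsics" (4x4, takes a point from world to camera coordinates); the wrist camera has in their place "T_tool_cam" (4x4, takes a point from camera to tool coordinates, whose origin is the TCP and whose axes are the flange's). Camera axes: x right, y up, looking along -z (the intrinsics and any distortion apply to the point x, -y, -z); pixel columns grow to the right and rows downward; lengths in m; the calibration is good to about 2 mm. A picture is of the moment at which its call begins: read the wrist's pose just before it. calibration takes no time and is no camera call.
A pose or a line that the arm cannot do raises robot.PlanningError and nothing moves.
- workorder.close_job(): hands the job in; it is judged then, once.
Trained networks look in the newest picture that a camera, given by its name, has taken for a name from the list of things; names that differ only in an ending like _2 or _b are one class to them, and where a whole thing is asked for, a point or a joint stands for the part that bears it (a point fixed in the world has none). Each returns a list of dicts, best first, with "p" (0 to 1); they miss things now and then, are a little off and sometimes report something else, mostly with a low value. They report only what shows in the picture. A call takes as long as a camera call. They do not tell look-alikes from the thing itself.
- recognise(label, camera): "rect" ([centre column, centre row, width, height] in pixels, round what is visible of it).
Readings, each from a call of its own:
- robot.current_time_s(): time.
- robot.current_joint_positions(): joint angles.
- robot.current_dq(): joint speeds.
- robot.current_joint_torque(): joint torques, N m.
- robot.current_tool_pos(): TCP position.
- robot.current_eef_rot(): TCP orientation.
- robot.current_contact_force(): force on the tool from outside, world axes, zero at the start.
- robot.current_torque(): the same for the moment, N m.
- robot.current_finger_gap(): opening from 0.0 (shut) to 1.0 (fully open).
- robot.current_gripper_force(): force on a finger pad.
Only numpy, scipy, OpenCV 4.12 (cv2) and the standard library are available. Lean on these libraries where they do the work, as an engineer would, in place of code of your own. Each camera call takes 0.05 s, during which the arm holds its last target. There are 200 camera calls.

## Working session

There is one attempt and no reset: what is moved stays moved. The work goes in short steps, each a Python script; the robot and the scene stay as the last script left them, time stands still between calls to the robot, and variables do not carry over. Pictures are saved under pics/ and viewed, at most 10 in all, crops included, and the job is handed in when it is done.

```bash
ls; mkdir -p pics
cat > h.py <<'E'
import numpy as np, cv2
from station import robot, fingers, vision, workorder, recognise
def ray(cam,u,v):
    c=vision.calibration(cam); K=np.array(c["mtx"]); 
    if "dist" in c: pass
    x=np.linalg.solve(K,[u,v,1.]); d=np.array([x[0],-x[1],-x[2]])
    if cam=="wrist":
        from scipy.spatial.transform import Rotation as R
        T=np.eye(4);T[:3,:3]=R.from_euler('xyz',robot.current_eef_rot(),degrees=True).as_matrix();T[:3,3]=robot.current_tool_pos()
        M=T@np.array(c["T_tool_cam"])
    else: M=np.linalg.inv(np.array(c["extrinsics"]))
    return M[:3,3],M[:3,:3]@d
def at(cam,u,v,z):
    o,d=ray(cam,u,v); return (o+d*(z-o[2])/d[2])[:3]
def proj(cam,p):
    c=vision.calibration(cam); q=np.array(c["extrinsics"])@np.r_[p,1]; k=np.array(c["mtx"])@[q[0],-q[1],-q[2]]; return k[:2]/k[2]
def save(cam,n):
    im=vision.grab_frame(cam); cv2.imwrite(f"pics/{n}.png",cv2.cvtColor(im,cv2.COLOR_RGB2BGR)); return im
E
python3 - <<'E'
from h import *
print({k:np.round(v,3) if k!='x' else v for k,v in vision.calibration("top").items()})
a=save("top","top0"); b=save("scene","scene0")
for cam in("top","scene"):
  for l,z in(("sieve",0),("sieve_handle",.105),("tray",.045),("mat",.004),("mug",.05),("stapler",.02),("phone",.009),("marker",.01),("tape",.018)):
    print(cam,l,[(round(r["p"],2),np.round(r["rect"]).astype(int).tolist(),np.round(at(cam,*r["rect"][:2],z),3)[:2].tolist()) for r in recognise(l,cam)[:3]])
print(robot.current_time_s(),robot.current_eef_rot())
E
```

```text
pics
{'mtx': array([[495.287,   0.   , 255.671],
       [  0.   , 495.287, 187.961],
       [  0.   ,   0.   ,   1.   ]]), 'extrinsics': array([[-0.016, -1.   ,  0.003,  0.01 ],
       [ 0.998, -0.016,  0.059, -0.519],
       [-0.059,  0.003,  0.998, -1.742],
       [ 0.   ,  0.   ,  0.   ,  1.   ]])}
top sieve [(0.9, [338, 198, 43, 50], [0.48, -0.294]), (0.84, [354, 269, 67, 63], [0.226, -0.342])]
top sieve_handle [(0.6, [336, 196, 44, 45], [0.484, -0.268]), (0.56, [355, 273, 67, 56], [0.226, -0.326])]
top tray [(0.84, [259, 189, 70, 70], [0.514, -0.011]), (0.61, [336, 197, 46, 49], [0.482, -0.278]), (0.23, [399, 189, 11, 33], [0.505, -0.498])]
top mat [(0.65, [171, 190, 52, 54], [0.518, 0.305])]
top mug [(0.76, [334, 125, 29, 33], [0.735, -0.278]), (0.26, [170, 188, 51, 57], [0.522, 0.301])]
top stapler [(0.91, [180, 127, 35, 14], [0.742, 0.268]), (0.42, [336, 196, 44, 47], [0.485, -0.28])]
top phone [(0.7, [105, 183, 28, 42], [0.548, 0.538]), (0.24, [337, 197, 44, 50], [0.484, -0.286])]
top marker [(0.49, [400, 190, 7, 30], [0.503, -0.511])]
top tape [(0.51, [266, 108, 25, 25], [0.804, -0.041])]
scene sieve [(0.96, [112, 220, 82, 86], [0.185, -0.319]), (0.55, [185, 262, 65, 54], [0.485, -0.281])]
scene sieve_handle [(0.56, [113, 218, 85, 82], [0.263, -0.338])]
scene tray [(0.92, [246, 209, 91, 79], [0.528, -0.035])]
scene mat []
scene mug [(0.74, [184, 262, 61, 53], [0.508, -0.296]), (0.59, [252, 304, 27, 43], [0.738, -0.273])]
scene stapler [(0.73, [346, 190, 34, 30], [0.746, 0.253]), (0.47, [246, 209, 96, 79], [0.519, -0.022])]
scene phone [(0.79, [337, 128, 36, 20], [0.56, 0.529])]
scene marker [(0.72, [130, 330, 38, 32], [0.513, -0.516]), (0.21, [183, 262, 61, 55], [0.486, -0.287])]
scene tape [(0.75, [317, 265, 30, 27], [0.812, -0.051]), (0.19, [129, 330, 37, 35], [0.516, -0.519])]
1.0 [1.79996900e+02 1.28809961e-03 1.66777023e+02]
```

View pics/top0.png

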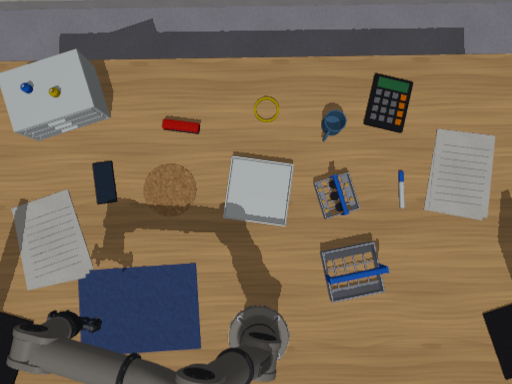

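View pics/scene0.png

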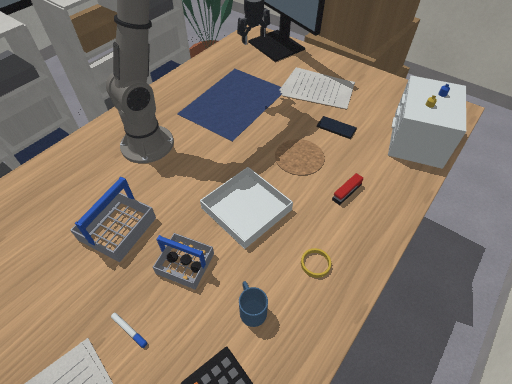

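Two sieves show in the top view: one at (337,195), about 46 px, holding black pads, and one at (354,270), about 66 px and without pads. The smaller one at (337,195) fits the description. I'll confirm that in a crop and measure the handle, tray and mat.

Run:
```python
from h import *
im=cv2.imread("pics/top0.png")
c=cv2.resize(im[150:310,300:420],None,fx=4.5,fy=3.7,interpolation=cv2.INTER_CUBIC); c=cv2.resize(im[160:310,300:400],(400,600),interpolation=cv2.INTER_CUBIC); cv2.imwrite("pics/crop0.png",c)
hsv=cv2.cvtColor(im,cv2.COLOR_BGR2HSV)
def comp(mask,box):
    u0,v0,u1,v1=box; m=np.zeros_like(mask); m[v0:v1,u0:u1]=mask[v0:v1,u0:u1]
    n,l,s,ce=cv2.connectedComponentsWithStats(m); i=1+np.argmax(s[1:,4]); 
    return cv2.minAreaRect(np.argwhere(l==i)[:,::-1].astype(np.float32)),s[i,4]
def rep(n,r,z,cam="top"):
    P=np.array([at(cam,u,v,z)[:2] for u,v in cv2.boxPoints(r[0])])
    e=[P[1]-P[0],P[2]-P[1]]
    print(n,np.round(r[0][0]),"c",P.mean(0).round(4),"len",[round(np.linalg.norm(x),4) for x in e],"ang",[round(np.degrees(np.arctan2(x[1],x[0])),1) for x in e],r[1])
bl=cv2.inRange(hsv,(105,150,80),(125,255,255))
rep("handle",comp(bl,(310,165,365,225)),.115)
wh=cv2.inRange(hsv,(0,0,150),(180,40,255))
rep("tray",comp(wh,(215,145,305,235)),.045)
rep("trayfloor",comp(wh,(215,145,305,235)),.02)
m=cv2.inRange(hsv,(5,90,60),(16,255,185))
rep("mat",comp(m,(140,160,202,220)),.004)
cv2.imwrite("pics/dbg.png",np.hstack([bl,wh,m]))
```

```text
handle [340. 194.] c [ 0.4885 -0.2792] len [np.float64(0.0212), np.float64(0.1356)] ang [np.float64(-75.8), np.float64(-166.4)] 179
tray [258. 187.] c [ 0.5211 -0.0078] len [np.float64(0.1932), np.float64(0.2192)] ang [np.float64(-8.6), np.float64(-98.9)] 3049
trayfloor [258. 187.] c [ 0.5226 -0.008 ] len [np.float64(0.196), np.float64(0.2224)] ang [np.float64(-8.6), np.float64(-98.9)] 3049
mat [170. 191.] c [0.5145 0.3057] len [np.float64(0.2182), np.float64(0.2001)] ang [np.float64(-90.9), np.float64(179.4)] 2558
```

View pics/crop0.png

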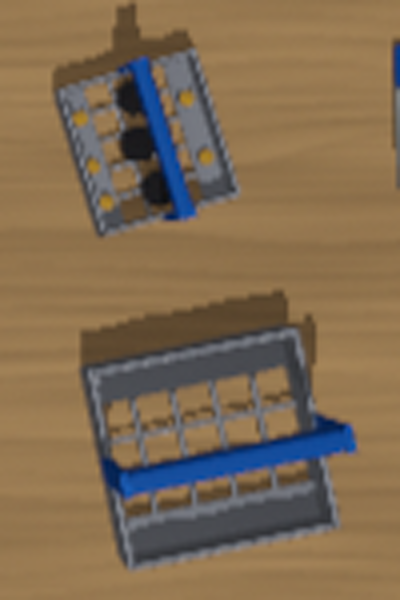

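The crop confirms it. The small sieve at crop (145,140) has three black pads on the mesh and five brass spacers on its ledges, while the large one at (215,440) is empty. Next I'll hover over the small one's handle for a closer look.

Run:
```python
from h import *
for p,y in(((.488,-.279,.28),16),((.52,-.008,.2),-8),((.515,.306,.15),-8),((.515,.306,.15),30)):
    for k in(0,180):
        q=robot.inverse_kinematics(p,[180,0,y+k]); print(p,y+k,None if q is None else np.round(q,0))
robot.move_to([.488,-.279,.28],[180,0,16])
save("wrist","w0"); print(recognise("sieve_handle","wrist")[:2]); print(robot.current_time_s(),vision.calibration("wrist"))
```

```text
(0.488, -0.279, 0.28) 16 [  6.  19.  30.  79. -10.  85. -38.]
(0.488, -0.279, 0.28) 196 [  0.  20.  39.  79. -13.  85. 145.]
(0.52, -0.008, 0.2) -8 [-43.  21.  55.  94. -18.  74. -82.]
(0.52, -0.008, 0.2) 172 [-39.  19.  49.  94. -15.  73.  95.]
(0.515, 0.306, 0.15) -8 [ -58.   30.   39.   86.  -19.   71. -115.]
(0.515, 0.306, 0.15) 172 [-43.  26.  15.  85.  -7.  70.  55.]
(0.515, 0.306, 0.15) 30 [-55.  28.  33.  86. -16.  71. -80.]
(0.515, 0.306, 0.15) 210 [-39.  26.  10.  85.  -5.  69.  91.]
[{'rect': [231.4, 323.1, 151.1, 121.8], 'p': 0.73}, {'rect': [257.7, 163.4, 115.8, 139.2], 'p': 0.68}]
4.225 {'mtx': array([[335.6932091 ,   0.        , 252.29112727],
       [  0.        , 335.6932091 , 191.0049001 ],
       [  0.        ,   0.        ,   1.        ]]), 'T_tool_cam': array([[ 1.30839294e-04,  9.45863884e-01,  3.24563547e-01,
         8.48561605e-02],
       [ 9.99999793e-01, -3.28426543e-04,  5.53997948e-04,
        -3.93231451e-04],
       [ 6.30601935e-04,  3.24563407e-01, -9.45863731e-01,
        -1.54849092e-01],
       [ 0.00000000e+00,  0.00000000e+00,  0.00000000e+00,
         1.00000000e+00]])}
```

View pics/w0.png

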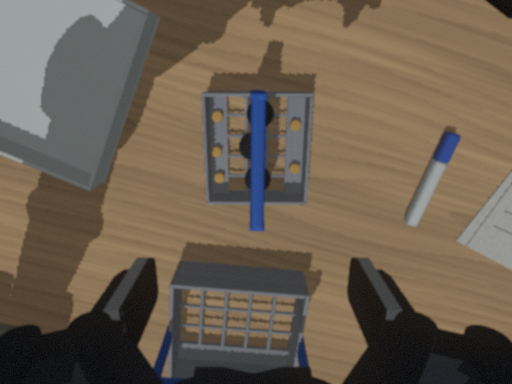

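The target sieve's handle runs from (258,92) to (257,230), almost vertical, so the yaw is right. I'll locate it from the blue mask and then grip.

Run:
```python
from h import *
im=cv2.imread("pics/w0.png"); hsv=cv2.cvtColor(im,cv2.COLOR_BGR2HSV)
m=cv2.inRange(hsv,(105,120,50),(128,255,255)); m[:80]=0;m[240:]=0;m[:,:215]=0;m[:,:]=np.where(np.arange(512)[None]>310,0,m)
for v in (92,100,130,160,190,220,228):
    u=np.where(m[v])[0]; print(v,u.min() if len(u) else 0,u.max() if len(u) else 0)
v=np.where(m.any(1))[0]; print(v.min(),v.max())
def mid(v): u=np.where(m[v])[0]; return (u.min()+u.max())/2
a=at("wrist",mid(v.min()+4),v.min(),.115); b=at("wrist",mid(v.max()-4),v.max(),.115)
c=(a+b)/2; yaw=np.degrees(np.arctan2(*(a-b)[1::-1]))
print(a,b,c,np.linalg.norm(a-b),yaw)
for l in("tray",): print(recognise(l,"wrist")[:1])
np.save("handle.npy",[c[0],c[1],yaw])
```

```text
92 251 264
100 251 265
130 251 264
160 251 264
190 251 263
220 251 262
228 250 263
91 230
[ 0.55872111 -0.26256988  0.115     ] [ 0.42430621 -0.3011016   0.115     ] [ 0.49151366 -0.28183574  0.115     ] 0.1398286718717093 15.995614005290966
[{'rect': [81.2, 96.1, 158.6, 192.2], 'p': 0.69}]
```

Run:
```python
from h import *
x,y,w=np.load("handle.npy")
robot.line_to([x,y,.20],[180,0,w],velocity=.15)
robot.line_to([x,y,.103],velocity=.12)
fingers.gripper_to(0.0,force=100); print("gap",robot.current_finger_gap(),robot.current_gripper_force(),robot.current_tool_pos())
robot.line_to([x,y,.123],velocity=.05); print(robot.current_contact_force())
robot.line_to([x,y,.215],velocity=.12)
robot.line_to([.513,-.010,.215],[180,0,-6],velocity=.12)
robot.line_to([.513,-.010,.168],velocity=.1)
print(robot.current_contact_force(),robot.current_finger_gap(),robot.current_time_s(),np.round(robot.current_joint_positions()))
save("top","t1");save("scene","s1")
a=cv2.imread("pics/t1.png")[130:250,200:320];b=cv2.imread("pics/s1.png")[140:260,180:300]
cv2.imwrite("pics/m1.png",cv2.resize(np.hstack([a,b]),(800,400),interpolation=cv2.INTER_CUBIC))
```

```text
gap -0.0007203745526673024 0.0 [ 0.49148223 -0.28183078  0.10295773]
[ 0.33134891 -0.3844019  -0.19162257]
[ 0.71758359 -0.34442556 -0.07179788] 7.83301229716515e-05 11.1917 [-21.  16.  26.  98.  -7.  68. -90.]
```

View pics/m1.png

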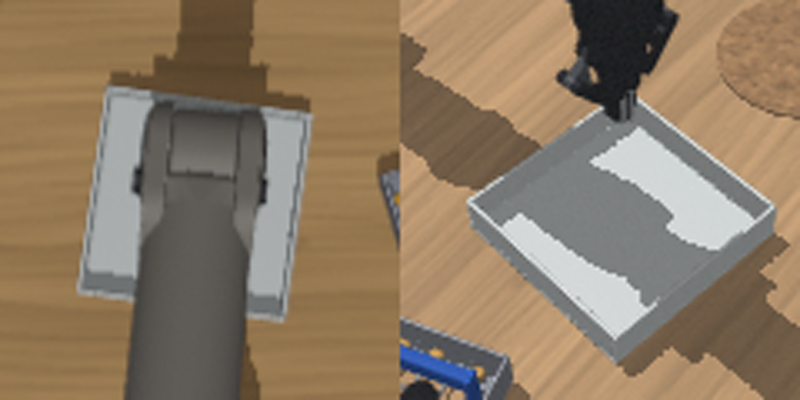

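The crop shows an empty, closed gripper over the tray, so the grasp missed. The sieve is still at its place at lower left. I'll go back, look again and find out why.

Run:
```python
from h import *
x,y,w=np.load("handle.npy")
print(robot.tip_reach)
robot.line_to([.513,-.010,.25],velocity=.3)
fingers.gripper_to(1.0); print("gap",robot.current_finger_gap())
robot.move_to([x,y,.28],[180,0,w])
save("wrist","w1");save("scene","s2"); print(robot.current_time_s(),robot.current_tool_pos(),robot.current_eef_rot(),np.round(robot.current_joint_positions()))
im=cv2.imread("pics/w1.png"); hsv=cv2.cvtColor(im,cv2.COLOR_BGR2HSV)
m=cv2.inRange(hsv,(105,120,50),(128,255,255)); m[:60]=0;m[250:]=0;m[:,:200]=0;m[:,330:]=0
n,l,s,ce=cv2.connectedComponentsWithStats(m); i=1+np.argmax(s[1:,4]); print(s[i],cv2.minAreaRect(np.argwhere(l==i)[:,::-1].astype(np.float32)))
cv2.imwrite("pics/m2.png",np.hstack([cv2.resize(im,(400,300)),cv2.resize(cv2.imread("pics/s2.png")[180:330,50:250],(400,300))]))
```

```text
0.017
gap 1.0046545979622843
13.6667 [ 0.49266371 -0.27940139  0.27965737] [-1.79911734e+02 -2.75833574e-02  1.62157821e+01] [  4.  20.  33.  78. -11.  85. -37.]
[ 247   94   17  139 1965] ((255.0, 163.0), (138.0, 16.0), 90.0)
```

View pics/m2.png

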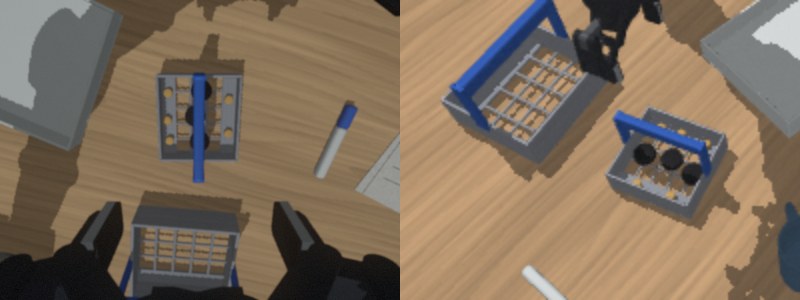

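The sieve hasn't moved, and the handle location still agrees with the first measurement. I'll check whether the real fingertips match the reported TCP by projecting it into the earlier scene picture.

Run:
```python
from h import *
for z in (.22,.20,.185,.168,.151): print("s1 z",z,proj("scene",[.513,-.01,z]).round(1))
T=[.4927,-.2794]
yv=np.array([np.sin(.28),-np.cos(.28)])*.0425
for z in (.3,.28,.263): print("s2",z,[proj("scene",[*(T+s*yv),z]).round(1).tolist() for s in(-1,0,1)])
x,y,w=np.load("handle.npy");d=np.array([np.cos(.279),np.sin(.279)])*.07
for z in(.095,.115): print("bar",[proj("scene",[*(np.array([x,y])+s*d),z]).round(1).tolist() for s in(-1,1)])
a=cv2.imread("pics/s1.png")[110:210,200:300];b=cv2.imread("pics/s2.png")[170:270,100:230]
cv2.imwrite("pics/m3.png",np.hstack([cv2.resize(a,(400,400),interpolation=2),cv2.resize(b,(400,308),interpolation=2)[:400] if 0 else cv2.resize(b,(400,400),interpolation=2)]))
```

```text
s1 z 0.22 [245.8 165.7]
s1 z 0.2 [245.9 170.2]
s1 z 0.185 [246.  173.6]
s1 z 0.168 [246.1 177.3]
s1 z 0.151 [246.2 180.9]
s2 0.3 [[177.1, 192.5], [168.3, 205.6], [159.0, 219.5]]
s2 0.28 [[178.5, 197.4], [169.9, 210.5], [160.8, 224.2]]
s2 0.263 [[179.6, 201.5], [171.2, 214.4], [162.3, 228.1]]
bar [[159.9, 240.4], [203.4, 256.6]]
bar [[158.4, 236.8], [202.5, 253.1]]
```

View pics/m3.png

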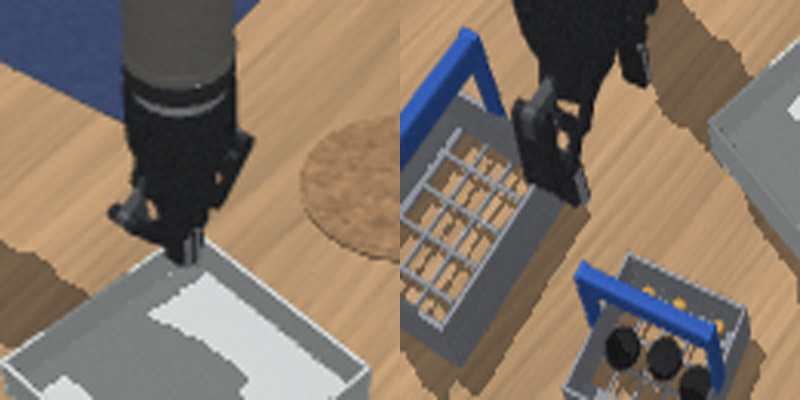

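The drawn fingertips in s1 are at about (247,175), while the stated tip should be at row 181. In s2 they also come out about 20–25 mm too high. So the fingers end about 25 mm short of where the TCP figures put them, and they closed above the bar. I'll go 26 mm lower, with a force guard.

Run:
```python
from h import *
x,y,w=np.load("handle.npy")
robot.line_to([x,y,.14],[180,0,w],velocity=.2)
print("stop",robot.line_to([x,y,.077],velocity=.08,f_stop=6))
fingers.gripper_to(0.0,force=100); g=robot.current_finger_gap(); print("gap",g,robot.current_gripper_force(),robot.current_tool_pos())
if g>.08:
    robot.line_to([x,y,.10],velocity=.06); print(robot.current_contact_force(),robot.current_finger_gap())
    robot.line_to([x,y,.18],velocity=.12)
    save("scene","s3");a=cv2.imread("pics/s3.png")[150:300,90:290]; cv2.imwrite("pics/m4.png",cv2.resize(a,(800,600),interpolation=2))
print(robot.current_time_s())
```

```text
stop False
gap 0.14400932935858055 98.17184686660767 [ 0.49169042 -0.28200691  0.07736732]
[ 0.2585876   0.42303722 -5.13498093] 0.14300583054971505
17.5083
```

View pics/m4.png

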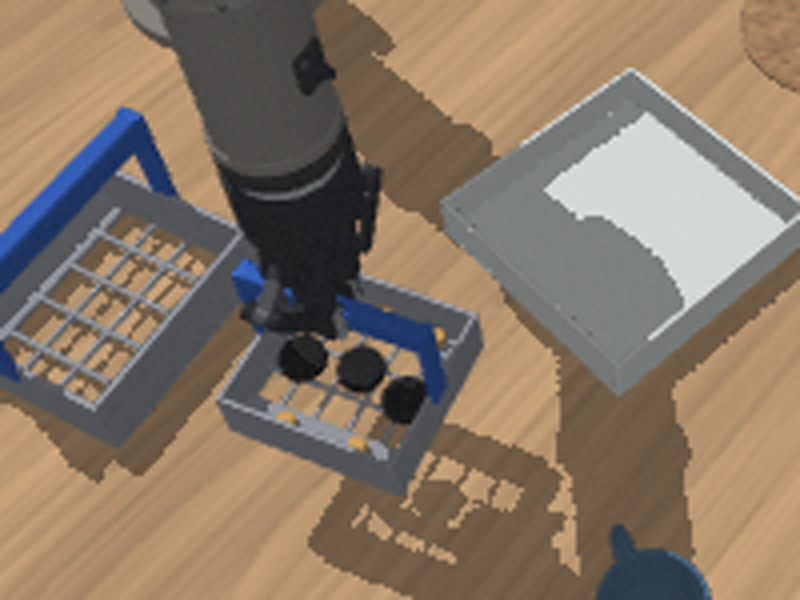

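The sieve is held level at crop (350,380), and the pads and spacers are still in it. Next I'll carry it over the tray and shake it.

Run:
```python
from h import *
c=np.array([.513,-.010,.180])
robot.line_to(c,[180,0,-6],velocity=.15)
c[2]=.138; robot.line_to(c,velocity=.1); robot.pause(.2)
t=robot.current_time_s(); d=np.array([np.sin(np.radians(6)),np.cos(np.radians(6)),0])
try:
  robot.line_to(c+.02*d,velocity=.25)
  for i in range(6):
    robot.line_to(c-.02*d,velocity=.3); 
    if i==0: print("stroke",robot.current_time_s()-t)
    robot.line_to(c+.02*d,velocity=.3)
except robot.PlanningError as e: print(e)
robot.line_to(c,velocity=.1); robot.pause(.2)
print(t,robot.current_time_s(),robot.current_tool_pos(),robot.current_eef_rot(),robot.current_finger_gap())
for cam in("scene","wrist"): save(cam,"k1"+cam); print(cam,[(round(r["p"],2),np.round(r["rect"]).tolist()) for r in recognise("spacer1",cam)])
a=cv2.imread("pics/k1scene.png")[130:250,180:300];b=cv2.imread("pics/k1wrist.png")
cv2.imwrite("pics/m5.png",np.hstack([cv2.resize(a,(400,400),interpolation=2),cv2.resize(b,(400,400))]))
```

```text
stroke 0.533299999999997
20.2417 24.4417 [ 0.51300434 -0.00930038  0.13795969] [-1.79961630e+02  1.00334692e-02 -5.96560454e+00] 0.14303330806663211
scene []
wrist [(0.75, [209.0, 202.0, 16.0, 12.0])]
```

View pics/m5.png

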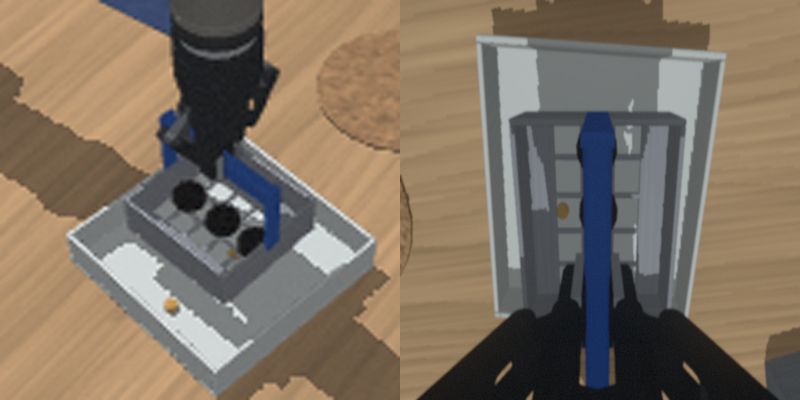

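Left half (scene): the ledges look clear, one spacer lies in the tray at (172,305) and another shows through the mesh at (232,253). The three pads are on the mesh. I'll shake more, with some motion along x as well, then raise the sieve to count.

Run:
```python
from h import *
c=np.array([.513,-.010,.138])
d=np.array([np.sin(np.radians(6)),np.cos(np.radians(6)),0]); e=np.array([d[1],-d[0],0])
for i in range(5):
    s=.012*(-1)**i
    robot.line_to(c+.022*d+s*e,velocity=.33); robot.line_to(c-.022*d-s*e*.3,velocity=.33)
robot.line_to(c+.02*e,velocity=.3);robot.line_to(c-.02*e,velocity=.3)
robot.line_to(c,velocity=.15); robot.pause(.1)
A=[]
def shot(n):
    for cam in("scene","wrist","top"):
        save(cam,n+cam); print(n,cam,[(round(r["p"],2),np.round(r["rect"]).tolist()) for r in recognise("spacer1",cam)])
    a=cv2.imread(f"pics/{n}scene.png")[120:250,190:310];b=cv2.imread(f"pics/{n}wrist.png")[30:330,90:430]
    A.append(np.hstack([cv2.resize(a,(400,300),interpolation=2),cv2.resize(b,(400,300))]))
shot("p")
c[2]=.25; robot.line_to(c,velocity=.2); robot.pause(.1); shot("q")
cv2.imwrite("pics/m6.png",np.vstack(A)); print(robot.current_time_s())
```

```text
p scene []
p wrist [(0.73, [206.0, 200.0, 21.0, 15.0]), (0.57, [258.0, 168.0, 320.0, 274.0])]
p top [(0.21, [181.0, 128.0, 41.0, 20.0])]
q scene [(0.23, [250.0, 179.0, 8.0, 14.0])]
q wrist []
q top []
29.8167
```

View pics/m6.png

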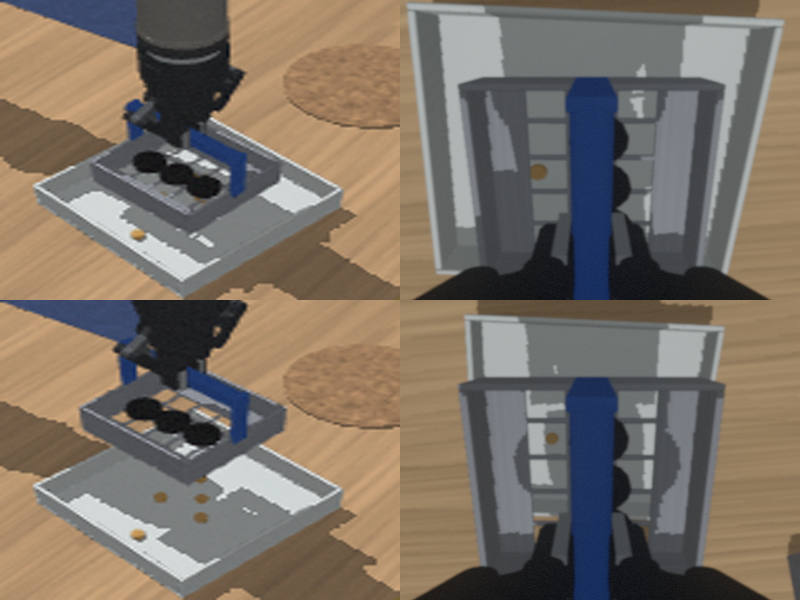

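In the raised view, five spacers lie in the tray at (138,535), (160,497), (201,498), (200,518) and (202,480), and the three pads are in the sieve. On the way to the mat I'll recheck the count from the image and measure the mat once more.

Run:
```python
from h import *
robot.line_to([.515,.20,.22],[180,0,0],velocity=.18)
im=save("scene","r")
hsv=cv2.cvtColor(im,cv2.COLOR_RGB2HSV)[160:250,195:298]
m=cv2.inRange(hsv,(8,110,60),(28,255,255)); poly=np.array([proj("scene",[.513+a,-.01+b,.006]) for a,b in((-.1,-.1),(.1,-.1),(.1,.1),(-.1,.1))])-[195,160]
k=np.zeros_like(m);cv2.fillPoly(k,[poly.astype(np.int32)],255); s=cv2.connectedComponentsWithStats(m&k); print("blobs",s[0]-1,s[2][1:,4],(s[3][1:]+[195,160]).round().tolist())
save("top","rt"); rs=recognise("mat","top")[:2]; print([(r["p"],np.round(r["rect"]).tolist(),at("top",*r["rect"][:2],.004)) for r in rs])
print(robot.current_time_s(),robot.current_tool_pos())
```

```text
blobs 5 [ 9 11  9 10 10] [[250.0, 197.0], [238.0, 205.0], [250.0, 206.0], [250.0, 214.0], [231.0, 221.0]]
[(0.92, [154.0, 194.0, 20.0, 42.0], array([0.50580326, 0.36453671, 0.004     ]))]
31.2917 [0.51542387 0.1984767  0.22036693]
```

All five are in the tray. Now I'll place the sieve at (0.516, 0.305).

Run:
```python
from h import *
p=[.516,.305]
robot.line_to([*p,.16],[180,0,10],velocity=.15)
robot.line_to([*p,.092],velocity=.1); robot.pause(.1)
print("stop",robot.line_to([*p,.077],velocity=.03,f_stop=3),robot.current_tool_pos(),robot.current_contact_force())
fingers.gripper_to(1.0); robot.pause(.2)
robot.line_to([*p,.25],velocity=.15)
save("wrist","end"); im=cv2.imread("pics/end.png"); hsv=cv2.cvtColor(im,cv2.COLOR_BGR2HSV)
m=cv2.inRange(hsv,(105,120,50),(128,255,255)); n,l,s,ce=cv2.connectedComponentsWithStats(m); i=1+np.argmax(s[1:,4]); u,v,w_,h_,_=s[i]
print(s[i],"sieve",at("wrist",u+w_/2,v+h_/2,.119))
r=recognise("mat","wrist")[:1]; print([(x["p"],x["rect"],at("wrist",*x["rect"][:2],.004)) for x in r])
print([(round(x["p"],2),np.round(x["rect"]).tolist()) for x in recognise("pad1","wrist")])
print(robot.current_time_s(),robot.current_finger_gap())
```

```text
stop True [0.51644391 0.30530373 0.08137384] [-0.51508654  0.05435248  3.48887732]
[ 243   92   19  154 2419] sieve [0.52202604 0.30608728 0.119     ]
[(0.64, [250.7, 129.4, 157.7, 138.8], array([0.53808636, 0.31090716, 0.004     ]))]
[(0.57, [267.0, 185.0, 10.0, 29.0]), (0.57, [254.0, 128.0, 31.0, 27.0]), (0.54, [267.0, 158.0, 15.0, 28.0])]
35.9333 1.0008585697432575
```

Run:
```python
from h import *
im=cv2.imread("pics/end.png"); hsv=cv2.cvtColor(im,cv2.COLOR_BGR2HSV)
print("rect far/near",at("wrist",251,60,.004),at("wrist",251,198.8,.004))
t=cv2.imread("pics/top0.png")
# cork texture: edge rays of the mat in wrist image, using the saturation/value difference to the wood
for th in (11,12,13): 
    k=cv2.inRange(hsv,(4,60,50),(th,255,200)); ys,xs=np.where(cv2.morphologyEx(k,cv2.MORPH_OPEN,np.ones((3,3)))); 
    if len(ys): print(th,len(ys),xs.min(),xs.max(),ys.min(),ys.max())
# same mat in the first top picture
for u,v in((171,164),(171,217),(144.5,190),(197,190)): print(at("top",u,v,.004).round(4))
cv2.imwrite("pics/z.png",im)
robot.line_to([.516,.305,.30],velocity=.2); save("top","e2"); r=recognise("mat","top")[:1]; print([(x["p"],np.round(x["rect"],1).tolist(),at("top",*x["rect"][:2],.004)) for x in r])
```

```text
rect far/near [0.61375738 0.32384695 0.004     ] [0.45187157 0.29547525 0.004     ]
[0.6109 0.3033 0.004 ]
[0.4215 0.3045 0.004 ]
[0.5192 0.3984 0.004 ]
[0.5162 0.2111 0.004 ]
[(0.81, [174.1, 188.9, 43.2, 52.2], array([0.52143969, 0.29279035, 0.004     ]))]
```

The mat's far edge is at x ≈ 0.612, which puts its centre near (0.517, 0.304). The sieve is within about 6 mm of that and all three pads are detected in it, so I'll hand in.

```bash
python3 -c "
from h import *
print(robot.current_time_s(), workorder.close_job())"
```

```text
the job is handed in; nothing more can be done
36.4333 None
```

I handed in the job at 36.4 s: all five spacers were counted in the tray, and the sieve is released on the cork mat within about 6 mm of its centre with its three pads in it; the first grasp closed above the handle and had to be repeated, and the judge's verdict was not shown.

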